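# Index a test-card carousel to an empty bay and load the card

## Task

The bay now facing the loading track of the test reader is already taken. Turn the carousel by one position, whichever way brings an empty bay in line with the track, let it click there, and then slide the waiting test card along the track fully home into that bay, so that its end is flush with the carousel's rim. Leave the other things on the bench where they are.

Things in the scene. Friction and masses are not known exactly. Their poses are not given: they have to be found in the camera images.
- reader: White rapid-test reader, fixed to the bench: round housing with the carousel (radius 110 mm) on top, a reading head on one side, a loading track on the far side of the carousel from it. Origin on the bench under the carousel's axis; x points from the axis to the reading head, so the track lies along -x.
- track_end (a point): Outer end of the straight aluminium loading track, mid-width, on its bed (34 mm above the bench). The track runs from reader x = -218 mm (here) to -113 mm at the carousel's rim; two side rails 22 mm apart inside, 3.5 mm high. Its bed is level with the bay floors. Axes as reader.
- head (a point): Top centre of the reading head, a fixed white box 75 x 150 mm (reader x, y), 78 mm high. A nose 60 mm wide reaches from it over the carousel to reader x = +70 mm, at heights 66 to 78 mm. Axes as reader.
- carousel (a joint): Carousel angle, rad, counter-clockwise from above positive, no end stops. Sprung detent every 1.047 rad: about 4 N at a stud to leave a position; past half way it snaps on to the next and stays. 0: empty bay_a faces the track; 3.14: empty bay_b does. Starts near 1.05 or 2.09 (a full bay there), settling within a second; an empty bay is one position away: down to 0 or up to 3.14.
- hub (a point): On the carousel's axis at bay floor height (34 mm above the bench); its frame turns with the carousel, bay_a along -x, bay_b along +x. Six radial bays 60 degrees apart, 23 mm wide, walls 6 mm high, flared mouths; a hub of radius 40 mm ends each. The four others hold fixed cards like the loose one, thumb rib at the rim, 18 mm above the floor.
- stud (a point): Top of one of six alike round steel studs to push the carousel round by: 12 mm in diameter, top 60 mm above the bench (26 mm above the bay floors), 75 mm from the axis, midway between bays: at 30, 90, 150, 210, 270, 330 degrees from hub's +x (this one at 30). Axes as hub.
- bay_a (a point): Floor of one empty bay, 75 mm from the carousel's axis: where the card's origin lies when the card is home (card end against the hub at radius 40 mm, thumb rib face flush with the rim at radius 110 mm). Axes as for hub.
- bay_b (a point): The same point of the other empty bay, straight across the hub.
- card: Loose white plastic test card, 70 x 20 x 6 mm, 35 g, lying in the loading track. Origin at the centre of its underside; x along its length, pointing to the carousel. At its outer (-x) end a thumb rib, 6 mm thick, as wide as the card, rises to 18 mm above the underside; pushing on the rib's outer face slides the card along the track.
- bottle: White jar with a cap, 66 mm in diameter, 110 mm high, standing on the bench. Leave it. Origin under its centre.
- cup: Clear sample cup, 60 mm in diameter, 60 mm high, standing on the bench. Leave it. Origin under its centre.
- pipette: Hand pipette lying on the bench, 250 mm long, 26 mm high. Leave it. Origin under it, tip towards its x.
Things that resemble listed ones, but are neither listed nor needed, are in the scene too. Of the things that look like the card, the smallest one is meant.

How it is judged:
By the outcome, as a careful person would: the job done as asked, in the order asked, and still so for the second after the job is handed in, with the robot touching nothing.
It also fails if it takes over 54 s, if anything falls off the work surface, if the arm or the gripper's body presses on something with over 40 N, if the wrist force passes 120 N, or if a joint passes its speed limit or range.

## Robot

A 7-joint arm with a two-finger parallel gripper is mounted at the origin on the work surface. World frame = base frame: x ahead of the robot, y to its left, z up, the work surface at z = 0. Lengths are in m, angles in rad, forces in N, time in s.
With the tool pointing down it reaches from about 0.425 to 0.925 m from the base axis. Payload 6.8 kg.
Tool frame: the origin (TCP) lies at the very end of the fingers, on their centre line; the grasp point (between the pads) lies 19 mm behind it; z points along the fingers, y is the line along which they close (so a half turn about z gives the same grasp; the last joint's range is limited). The gripper opens to 85 mm and grips with 20 to 120 N. Pads are 22 mm wide; open, the fingers measure 114 mm over their backs; the gripper's body (76 mm by 85 mm) begins 54 mm behind the grasp point. The pads swing forward as they close: fully open they stand 13 mm farther back than shut.
Start: joints at [1.23, 0.477, 0.022, 1.555, -0.011, 1.109, -0.083], TCP at [0.156, -0.657, 0.231] pointing down, gripper open.
Joint ranges: [-2.96, 2.96], [-0.34, 2.1], [-1.41, 1.46], [0.24, 2.44], [-1.37, 4.51], [0.17, 1.92], [-2.96, 2.96]. Speed limits (rad/s): [2.39, 2.39, 3.14, 3.14, 3.14, 3.14, 3.14].

## Interface

Orientations are given as a unit quaternion [w, x, y, z].
In Python, from station import bot gives the robot as it stands.
- The arm moves only by the tool jog_arm, never from a script. Its argument "motion" is a list of rows, each a list of 7 numbers: the turn, a rotation vector about the tool's x, y, z in rad, then the shift along the tool's x, y, z in mm, then the finger opening in mm, from 0 to 85.4. A call has 1 to 10 rows; each row is the pose to reach, as a shift and turn from the pose commanded when the call began, along the tool's axes at that moment; what a row does not reach only later rows make up. A row lasts 1/8 s, in which the tool goes at most 62.5 mm and 10.7 degrees, less where a joint would pass 70% of its speed; a pose out of reach is approached as far as the arm can. A call with a gripper value outside its range is refused whole. The fingers move at their own pace and stop on an object; "grip_force" is the grip in N (left out, the last holds). Time passes only in rows, so rows that repeat a pose let the fingers close. It gives the time, the measured TCP pose, the force, the opening and the grip force at its end, in the units of the state.
- bot.get_obs(): the state, without advancing time (a new reading comes with each control period).
- bot.read_camera(name): name is "scene" or "top"; returns a dict with "pixels" (384x512x3 uint8, red, green, blue), "camera_matrix" (3x3 intrinsics, pixels), "T" (4x4, takes a point from camera to world coordinates). Camera axes: x right, y down, z forward; pixel columns grow to the right and rows downward; lengths in m; the calibration is good to about 2 mm. A picture is of the moment at which its call begins. There is no depth.
- bot.hand_in(): hands the job in; it is judged then, once.
Trained networks look in a picture, given as the dict that the camera call returned (one of the last four; its "shot" number tells which), for a name from the list of things; names that differ only in an ending like _2 or _b are one class to them, and where a whole thing is asked for, a point or a joint stands for the part that bears it (a point fixed in the world has none). Each returns a list of dicts, best first, with "score" (0 to 1); they miss things now and then, are a little off and sometimes report something else, mostly with a low value. They report only what shows in the picture. A call takes as long as a camera call. They do not tell look-alikes from the thing itself.
- bot.spot_in(thing, picture): "xy" ([column, row] in pixels, amid what is visible of it).
- bot.tip_of(thing, picture): "xy" ([column, row] in pixels: a listed point, or the origin of a listed thing).
The state is a dict: "t": time; "q": joint angles; "joint_vel": joint speeds; "joint_torque": joint torques, N m; "eef_pos": TCP position; "tool_rot": TCP orientation; "contact_force": force on the tool from outside, world axes, zero at the start; "torque": the same for the moment, N m; "gripper_width": opening from 0.0 (shut) to 1.0 (fully open); "grasp_force": force on a finger pad.
Only numpy, scipy, OpenCV 4.12 (cv2) and the standard library are available. Lean on these libraries where they do the work, as an engineer would, in place of code of your own. Each camera call takes 0.05 s, during which the arm holds its last target. There are 200 camera calls.

## Working session

There is one attempt and no reset: what is moved stays moved. The work goes in short steps, Python scripts to look and compute and a tool call to move; the robot and the scene stay as the last step left them, time stands still between calls to the robot, and variables do not carry over. Pictures are saved under pics/ and viewed, at most 10 in all, crops included, and the job is handed in when it is done.

Besides the shell and the picture viewer there is one more tool, called after "Request:" as name(argument=value, ...) on one line, values as JSON. jog_arm: Moves the arm, as the interface text tells. Its arguments: {"type":"object","properties":{"motion":{"type":"array"},"grip_force":{"type":"number"}},"required":["motion"]}

```bash
mkdir -p pics
cat > h.py <<'E'
import numpy as np, cv2
from station import bot
def ray(p,xy):
    K=np.array(p["camera_matrix"]);T=np.array(p["T"])
    d=T[:3,:3]@np.linalg.solve(K,[xy[0],xy[1],1.]);return T[:3,3],d
def at(p,xy,z):
    o,d=ray(p,xy);return o+d*(z-o[2])/d[2]
def px(p,X):
    K=np.array(p["camera_matrix"]);T=np.array(p["T"])
    c=T[:3,:3].T@(np.array(X)-T[:3,3]);u=K@c;return u[:2]/u[2]
def save(p,n):cv2.imwrite("pics/"+n,p["pixels"][:,:,::-1])
E
python3 - <<'E'
from h import *
np.set_printoptions(precision=4,suppress=True)
Z=dict(reader=0,track_end=.034,head=.078,hub=.034,stud=.06,bay_a=.034,card=.034,bottle=0,cup=0,pipette=0)
P={n:bot.read_camera(n) for n in("top","scene")}
big=[]
for n,p in P.items():
    save(p,n+"0.png"); print(n,np.array(p["T"])[:3,3])
    for t,z in Z.items():
        for r in bot.tip_of(t,p)[:6]: print(t,round(r["score"],2),np.round(r["xy"],1),at(p,r["xy"],z)[:2])
print(bot.get_obs())
cv2.imwrite("pics/both.png",cv2.resize(np.hstack([P["top"]["pixels"],P["scene"]["pixels"]])[:,:,::-1],(800,300)))
E
```

```text
top [ 0.3713 -0.0271  1.3046]
reader 0.76 [199.4 188.4] [0.5691 0.1149]
track_end 0.81 [273.6 185.6] [ 0.5774 -0.0914]
head 0.9 [135.2 186. ] [0.5589 0.2748]
hub 0.77 [198.6 184.3] [0.5752 0.1139]
stud 0.63 [201.8 211.7] [0.4976 0.0994]
bay_a 0.72 [189.4 209.6] [0.505  0.1359]
bay_a 0.67 [210.7 160.1] [0.6436 0.0834]
card 0.92 [319.6 223.2] [ 0.4773 -0.2189]
card 0.72 [259.  181.9] [ 0.5866 -0.0511]
card 0.65 [336.1 176.5] [ 0.6078 -0.2637]
bottle 0.68 [128.8 267.9] [0.3441 0.2981]
cup 0.86 [299.3 124.7] [ 0.7621 -0.1634]
pipette 0.87 [382.2 220. ] [ 0.4938 -0.4004]
scene [0.9041 0.4297 0.8162]
reader 0.9 [285.6 257.4] [0.5622 0.1106]
track_end 0.66 [233.1 202. ] [ 0.5857 -0.0956]
track_end 0.46 [203.8 133.7] [ 0.5061 -0.3887]
track_end 0.36 [244.7 210.8] [ 0.5769 -0.052 ]
head 0.82 [335.3 291.4] [0.5592 0.2691]
head 0.37 [284.9 257.9] [0.597  0.1412]
hub 0.95 [285.1 254.4] [0.5721 0.1167]
hub 0.65 [284.3 257.6] [0.5794 0.1225]
stud 0.58 [306.8 230.6] [0.4954 0.1058]
bay_a 0.85 [254.1 253.3] [0.6331 0.0695]
card 0.74 [195.2 176.5] [ 0.6239 -0.2396]
card 0.73 [236.7 164.7] [ 0.497 -0.209]
card 0.5 [243.2 212.3] [ 0.5831 -0.0502]
bottle 0.92 [397.1 266.5] [0.3479 0.2951]
cup 0.7 [401.9 267.8] [0.3409 0.3045]
cup 0.57 [166.7 224.3] [ 0.7643 -0.1593]
pipette 0.8 [201.5 137.9] [ 0.5061 -0.4102]
pipette 0.19 [400.3 264.2] [0.3361 0.2955]
{'t': 1.1, 'q': array([ 1.2299,  0.477 ,  0.0224,  1.5554, -0.0115,  1.1093, -0.0831]), 'joint_vel': array([ 0.0005,  0.003 ,  0.0011,  0.0009, -0.0009, -0.    ,  0.0011]), 'joint_torque': array([  0.0006, -59.6335,   1.6071, -28.1548,   0.0125,   0.0015,
         0.    ]), 'eef_pos': array([ 0.1557, -0.6568,  0.2313]), 'tool_rot': array([-0.    ,  0.9932,  0.1161, -0.    ]), 'contact_force': array([-0.7515,  0.2407, -0.7838]), 'torque': array([ 0.0031, -0.0001, -0.0368]), 'grasp_force': 0.0, 'gripper_width': 0.9989570132107466}
```

View pics/top0.png

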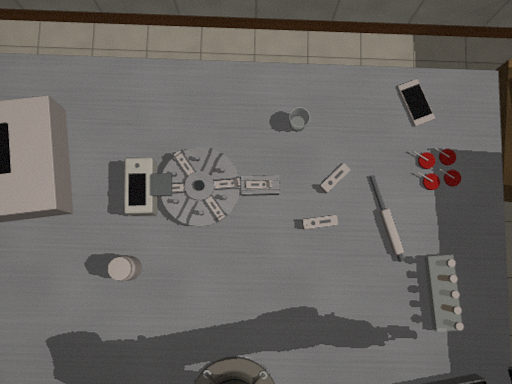

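View pics/scene0.png

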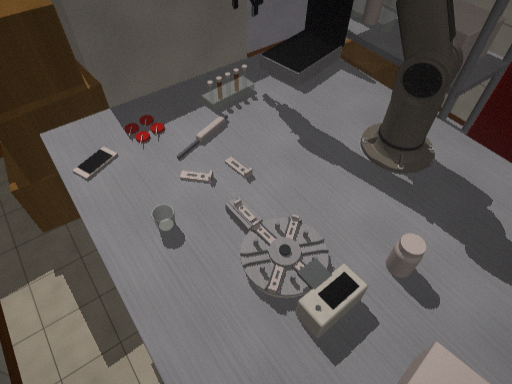

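Top view: the reader is at about (199,185), the head at (137,186) on its left, and the track runs right to (278,185). Three things look like the card: (258,184) in the track, (320,222) and (336,178) on the bench. The one in the track fits, because the card is described as lying in the loading track. The empty bays look to be at (211,160) and (189,210). I'll fit the pose and check this in a crop.

```bash
cat > a.py <<'E'
from h import *
np.set_printoptions(precision=4,suppress=True)
from scipy.optimize import least_squares
P=[bot.read_camera(n) for n in("top","scene")]
ob=[]  # (picture, xy, local, weight)
loc=dict(reader=(0,0,0),track_end=(-.218,0,.034),hub=(0,0,.034),head=(.16,0,.078))
for p in P:
    for t in loc:
        for r in bot.tip_of(t,p)[:1]: ob.append((p,r["xy"],t))
def pose(v,X):
    c,s=np.cos(v[2]),np.sin(v[2]);return np.array([v[0]+c*X[0]-s*X[1],v[1]+s*X[0]+c*X[1],X[2]])
def f(v):
    return np.concatenate([px(p,pose(v,((v[3],0,.078) if t=="head" else loc[t])))-xy for p,xy,t in ob])
s=least_squares(f,[.573,.115,1.6,.16],loss="soft_l1");v=s.x;print(v,f(v).round(1))
np.save("v.npy",v)
for p in P:
  for r in bot.tip_of("card",p)[:3]:
    w=at(p,r["xy"],.034)[:2]-v[:2];c,s_=np.cos(v[2]),np.sin(v[2]);print("card local",c*w[0]+s_*w[1],-s_*w[0]+c*w[1],at(p,r["xy"],.034)[:2])
ims=[]
for p,(x0,y0,w,h) in zip(P,((150,130,200,110),(180,145,200,160))):
    k=4; im=cv2.resize(p["pixels"][y0:y0+h,x0:x0+w,::-1].copy(),None,fx=k,fy=k,interpolation=cv2.INTER_CUBIC)
    if p is P[1]: im=cv2.resize(im,(0,0),fx=.75,fy=.75)
    kk=k*(.75 if p is P[1] else 1)
    D=lambda X,col:cv2.circle(im,tuple(int(a) for a in ((px(p,pose(v,X))-[x0,y0]+.5)*kk)),2,col,-1)
    for a in np.arange(6)*np.pi/3:
        D((.075*np.cos(a+np.pi/6),.075*np.sin(a+np.pi/6),.06),(0,0,255)); D((.11*np.cos(a),.11*np.sin(a),.034),(0,255,0))
    D((0,0,.034),(255,0,0))
    for x in(-.218,-.113):
        for y in(-.011,.011): D((x,y,.0375),(255,0,255))
    D((v[3],0,.078),(255,255,0)); ims.append(im)
W=max(i.shape[1] for i in ims)
cv2.imwrite("pics/top_ov.png",ims[0]);cv2.imwrite("pics/scene_ov.png",ims[1])
E
python3 a.py
```

```text
[0.5725 0.114  1.6096 0.1547] [ 0.4  0.5  0.5 -0.6 -0.1  0.3 -0.1 -0.4  0.5  3.1  1.5  0.7 -1.5 -1.2
  0.1 -0.2]
card local -0.37843303688098257 -0.0177417765301447 [ 0.6049 -0.2634]
card local -0.16062908434264678 -0.007930845331448978 [ 0.5867 -0.0462]
card local -0.3269414718234192 0.10477435620281227 [ 0.4805 -0.2167]
card local -0.318351385330437 0.09139401404752201 [ 0.4936 -0.2076]
card local -0.020511686795346967 0.09238313039321833 [0.481 0.09 ]
card local -0.35756967340758666 -0.02994677302011889 [ 0.6163 -0.2421]
```

View pics/top_ov.png

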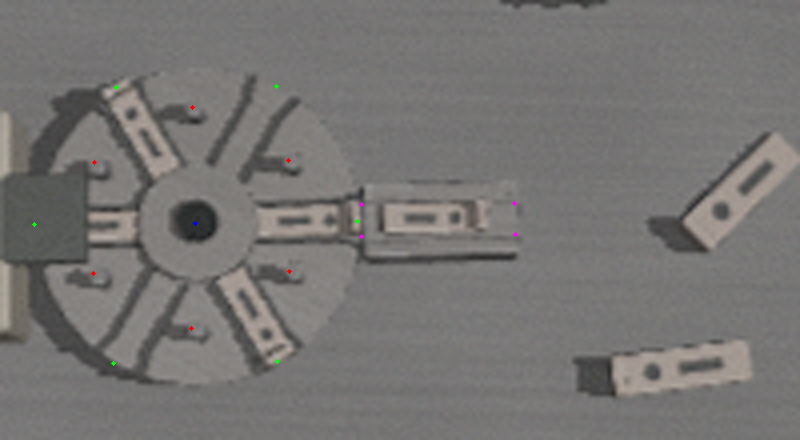

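View pics/scene_ov.png

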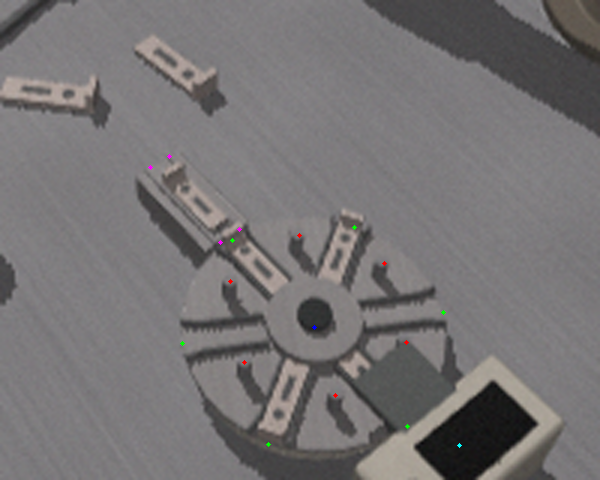

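The crop confirms the fit to about 2 mm. The track card at (440,217) in the crop is about 26 px long and the bench ones about 34 px, so it is the smallest and the one meant. The empty bay nearest the track is at upper right (270,115). It lies 60° counter-clockwise from the track, so the carousel must turn clockwise to 0. I'll push the stud at (290,160).

```bash
cat >> h.py <<'E'
from scipy.spatial.transform import Rotation as R
np.set_printoptions(precision=4,suppress=True)
v=np.load("v.npy")
def rd(x,y,z):
    c,s=np.cos(v[2]),np.sin(v[2]);return np.array([v[0]+c*x-s*y,v[1]+s*x+c*y,z])
def toreader(w):
    c,s=np.cos(v[2]),np.sin(v[2]);d=np.array(w)[:2]-v[:2];return np.array([c*d[0]+s*d[1],-s*d[0]+c*d[1]])
def go(X,yaw=None):
    o=bot.get_obs();q=R.from_quat(np.roll(o["tool_rot"],-1))
    r=np.zeros(3)
    if yaw is not None:
        T=R.from_euler("z",yaw)*R.from_euler("x",np.pi); r=(q.inv()*T).as_rotvec()
    print("turn",r,"shift mm",(q.inv().apply(np.array(X)-o["eef_pos"])*1000).round(1))
E
python3 - <<'E'
from h import *
yaw=v[2]-np.pi/2
for X in [(-.068,-.0775,.15),(-.068,-.0775,.048),(-.068,.015,.048)]: print(rd(*X)); go(rd(*X),yaw)
p=bot.read_camera("top"); print("rib outer",toreader(at(p,(272.5,184),.052)),toreader(at(p,(150+520/4,130+220/4),.0375)))
E
```

```text
[0.6526 0.0491 0.15  ]
turn [ 0.    -0.     0.194] shift mm [ 646.4 -572.2   81.3]
[0.6526 0.0491 0.048 ]
turn [ 0.    -0.     0.194] shift mm [ 646.3 -572.2  183.3]
[0.5602 0.0455 0.048 ]
turn [ 0.    -0.     0.194] shift mm [ 555.6 -590.1  183.3]
rib outer [-0.2016  0.0016] [-0.2229  0.0022]
```

Request:
jog_arm(motion=[[0, 0, 0.194, 646, -572, 40, 0], [0, 0, 0.194, 646, -572, 40, 0], [0, 0, 0.194, 646, -572, 40, 0], [0, 0, 0.194, 646, -572, 40, 0], [0, 0, 0.194, 646, -572, 40, 0], [0, 0, 0.194, 646, -572, 40, 0], [0, 0, 0.194, 646, -572, 40, 0], [0, 0, 0.194, 646, -572, 40, 0], [0, 0, 0.194, 646, -572, 40, 0], [0, 0, 0.194, 646, -572, 40, 0]])

```text
t: 3.0
eef_pos: [0.5162, -0.1447, 0.2027]
tool_rot: [0.0, 1.0, 0.019, 0.0]
contact_force: [1.7, -1.6, 0.0]
gripper_width: -0.001
grasp_force: 0.0
```

```bash
python3 -c "
from h import *
go(rd(-.068,-.0775,.15),v[2]-np.pi/2);print(bot.get_obs())"
```

```text
turn [ 0.0005 -0.001  -0.0004] shift mm [ 143.7 -188.5   52.7]
{'t': 3.0, 'q': array([ 0.3531,  0.2927, -0.2355,  1.906 ,  0.0832,  0.9512, -1.4535]), 'joint_vel': array([-0.7187,  0.2735, -0.2193, -0.3075,  0.1446,  0.0491, -0.9909]), 'joint_torque': array([  3.4944, -47.9755,  -1.6639, -23.4135,  -0.332 ,   0.1367,
         1.3023]), 'eef_pos': array([ 0.5162, -0.1447,  0.2027]), 'tool_rot': array([0.0002, 0.9998, 0.0192, 0.0005]), 'contact_force': array([ 1.6627, -1.6367,  0.0466]), 'torque': array([-0.0278, -0.0554,  0.0121]), 'grasp_force': 0.0, 'gripper_width': -0.0011526521742816888}
```

Request:
jog_arm(motion=[[0, 0, 0, 140, -185, 50, 0], [0, 0, 0, 140, -185, 50, 0], [0, 0, 0, 140, -185, 50, 0], [0, 0, 0, 140, -185, 50, 0], [0, 0, 0, 140, -185, 50, 0], [0, 0, 0, 140, -185, 50, 0], [0, 0, 0, 140, -185, 50, 0]])

```text
t: 3.88
eef_pos: [0.6475, 0.0419, 0.1527]
tool_rot: [0.001, 1.0, 0.018, 0.0]
contact_force: [0.7, -0.2, -0.5]
gripper_width: -0.0
grasp_force: 0.0
```

```bash
python3 -c "
from h import *
go(rd(-.068,-.0775,.048),v[2]-np.pi/2);print(bot.get_obs()['eef_pos'])"
```

```text
turn [ 0.0011 -0.0002 -0.0025] shift mm [  5.3  -7.1 104.7]
[0.6475 0.0419 0.1527]
```

Request:
jog_arm(motion=[[0, 0, 0, 5, -7, 30, 0], [0, 0, 0, 5, -7, 60, 0], [0, 0, 0, 5, -7, 85, 0], [0, 0, 0, 5, -7, 95, 0], [0, 0, 0, 5, -7, 103, 0], [0, 0, 0, 5, -7, 103, 0], [0, 0, 0, 5, -7, 103, 0]])

```text
t: 4.75
eef_pos: [0.6532, 0.0513, 0.0503]
tool_rot: [-0.0, 1.0, 0.019, 0.001]
contact_force: [-1.4, 0.7, 0.9]
gripper_width: 0.003
grasp_force: 0.0
```

```bash
python3 -c "
from h import *
go(rd(-.068,.015,.048),v[2]-np.pi/2);o=bot.get_obs();print(o['eef_pos'],toreader(o['eef_pos']),o['contact_force'])
p=bot.read_camera('top');s=bot.read_camera('scene')
a=cv2.resize(p['pixels'][130:240,150:300],(400,293));b=cv2.resize(s['pixels'][160:310,180:380],(400,293))
cv2.imwrite('pics/pre.png',np.hstack([a,b])[:,:,::-1])"
```

```text
turn [-0.0001 -0.0015 -0.0001] shift mm [-93.1   2.1   2.2]
[0.6532 0.0513 0.0503] [-0.0659 -0.0781] [-1.419   0.7078  0.9098]
```

View pics/pre.png

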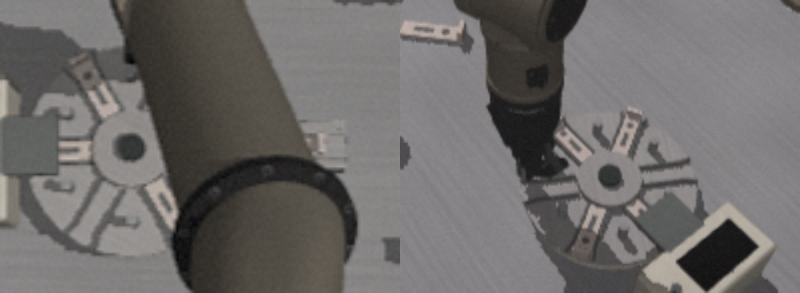

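The scene half shows the shut fingertips at about (540,165), just behind the stud near the track. The arm covers that spot in the top half. I'll push in world -x.

Request:
jog_arm(motion=[[0, 0, 0, -8, 1, 2, 0], [0, 0, 0, -16, 2, 2, 0], [0, 0, 0, -22, 2, 2, 0], [0, 0, 0, -28, 2, 2, 0], [0, 0, 0, -34, 2, 2, 0], [0, 0, 0, -40, 2, 2, 0], [0, 0, 0, -46, 2, 2, 0], [0, 0, 0, -50, 2, 2, 0]])

```text
t: 5.85
eef_pos: [0.6067, 0.0455, 0.0493]
tool_rot: [0.0, 1.0, 0.019, 0.004]
contact_force: [7.1, -3.0, 2.5]
gripper_width: 0.0
grasp_force: 3.6
```

```bash
cat > st.py <<'E'
from h import *
o=bot.get_obs();print(o['t'],o['eef_pos'],toreader(o['eef_pos']),o['contact_force'])
s=bot.read_camera('scene')
for t in('stud','bay_a'):
    for r in bot.tip_of(t,s)[:4]:
        w=toreader(at(s,r['xy'],.06 if t=='stud' else .034));print(t,round(r['score'],2),w,np.hypot(*w),np.degrees(np.arctan2(w[1],w[0]))%360)
save(s,"last.png")
E
python3 st.py
```

```text
5.85 [0.6067 0.0455 0.0493] [-0.0698 -0.0315] [ 7.0635 -3.0466  2.459 ]
stud 0.69 [0.0199 0.0745] 0.07705368895734163 75.07054967817838
bay_a 0.88 [0.0501 0.0604] 0.07848057538278053 50.3378712155482
bay_a 0.8 [-0.0605 -0.0445] 0.07513108220088063 216.34566170571827
```

Contact, and the bays have moved about 15° the right way. I'll keep pushing.

Request:
jog_arm(motion=[[0, 0, 0, -6, 0, 0, 0], [0, 0, 0, -12, 0, 0, 0], [0, 0, 0, -18, 0, 0, 0], [0, 0, 0, -24, 0, 0, 0], [0, 0, 0, -30, 0, 0, 0], [0, 0, 0, -36, 0, 0, 0], [0, 0, 0, -40, 0, 0, 0], [0, 0, 0, -42, 0, 0, 0], [0, 0, 0, -42, 0, 0, 0]])

```text
t: 7.12
eef_pos: [0.5601, 0.0451, 0.0471]
tool_rot: [0.0, 1.0, 0.019, -0.001]
contact_force: [-0.6, -0.6, -0.6]
gripper_width: 0.003
grasp_force: 0.0
```

```bash
python3 st.py
```

```text
7.125 [0.5601 0.0451 0.0471] [-0.0684  0.0151] [-0.5859 -0.57   -0.6049]
stud 0.75 [0.0593 0.0449] 0.07434344905519251 37.140817325346674
bay_a 0.98 [-0.0798  0.0042] 0.07995097132168903 177.01864744765172
bay_a 0.77 [ 0.0715 -0.0004] 0.07147527234578875 359.6549403347444
```

The force is gone and a bay_a sits at 177–180°, so the carousel has snapped into place. I'll raise the tool, then turn it and go behind the card.

Request:
jog_arm(motion=[[0, 0, 0, 3, 0, -40, 0], [0, 0, 0, 3, 0, -80, 0], [0, 0, 0, 3, 0, -80, 0]])

```text
t: 7.65
eef_pos: [0.5661, 0.0461, 0.1306]
tool_rot: [-0.0, 1.0, 0.019, 0.003]
contact_force: [0.9, 0.6, -0.5]
gripper_width: 0.001
grasp_force: 0.0
```

```bash
python3 -c "
from h import *
go(rd(-.24,0.001,.10),v[2]);print(bot.get_obs()['q'])"
```

```text
turn [ 0.0046 -0.0054 -1.571 ] shift mm [  7.9 172.4  30.5]
[ 0.0358  0.4337 -0.2876  1.8959  0.1635  0.8281 -1.869 ]
```

Request:
jog_arm(motion=[[0, 0, -1.571, 8, 172, 0, 0], [0, 0, -1.571, 8, 172, 0, 0], [0, 0, -1.571, 8, 172, 0, 0], [0, 0, -1.571, 8, 172, 0, 0], [0, 0, -1.571, 8, 172, 0, 0], [0, 0, -1.571, 8, 172, 0, 0], [0, 0, -1.571, 8, 172, 0, 0], [0, 0, -1.571, 8, 172, 0, 0], [0, 0, -1.571, 8, 172, 0, 0], [0, 0, -1.571, 8, 172, 0, 0]])

```text
t: 8.9
eef_pos: [0.5778, -0.1259, 0.1264]
tool_rot: [-0.001, 0.694, 0.72, -0.0]
contact_force: [0.9, -0.7, -0.8]
gripper_width: 0.001
grasp_force: 0.0
```

```bash
python3 -c "
from h import *
go(rd(-.24,0.001,.044),v[2]);print(bot.get_obs()['q'])
p=bot.read_camera('top');s=bot.read_camera('scene')
a=cv2.resize(p['pixels'][130:240,150:300],(400,293));b=cv2.resize(s['pixels'][160:310,180:380],(400,293))
cv2.imwrite('pics/mid.png',np.hstack([a,b])[:,:,::-1])"
```

```text
turn [-0.0014 -0.0007 -0.0008] shift mm [-0.1  3.2 82.4]
[ 0.5659  0.5315 -0.6044  1.8208  0.3736  0.9067 -0.1707]
```

View pics/mid.png

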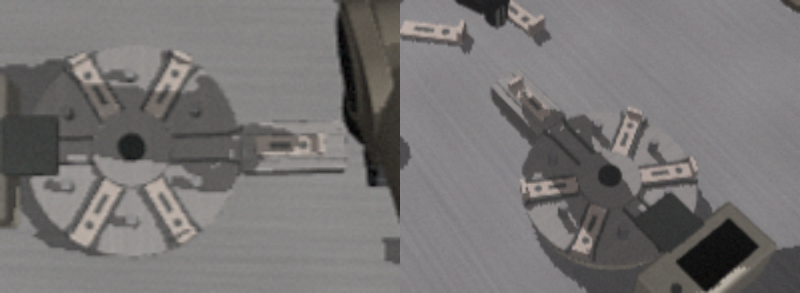

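The empty bay now faces the track in both halves, at (205,147) in the top half. The waiting card is at (290,145) in the track with its rib at (322,143). I'll lower the tool behind it.

Request:
jog_arm(motion=[[0, 0, 0, 0, 3, 30, 0], [0, 0, 0, 0, 3, 60, 0], [0, 0, 0, 0, 3, 75, 0], [0, 0, 0, 0, 3, 82, 0], [0, 0, 0, 0, 3, 82, 0], [0, 0, 0, 10, 3, 82, 0], [0, 0, 0, 16, 3, 82, 0], [0, 0, 0, 16, 3, 82, 0]])

```text
t: 10.0
eef_pos: [0.581, -0.1085, 0.0459]
tool_rot: [0.0, 0.693, 0.721, 0.0]
contact_force: [0.0, 0.1, 0.3]
gripper_width: 0.002
grasp_force: 0.0
```

```bash
python3 -c "
from h import *
go(rd(-.121,0.001,.044),v[2]);o=bot.get_obs();print(o['eef_pos'],toreader(o['eef_pos']),o['contact_force'])"
```

```text
turn [ 0.0009 -0.0002  0.0019] shift mm [101.7  -0.7   2. ]
[ 0.581  -0.1085  0.0459] [-0.2227  0.0002] [0.0158 0.0536 0.2964]
```

Pushing steadily, and stopping well short of home.

Request:
jog_arm(motion=[[0, 0, 0, 7, 0, 1, 0], [0, 0, 0, 14, 0, 1, 0], [0, 0, 0, 21, 0, 1, 0], [0, 0, 0, 28, 0, 1, 0], [0, 0, 0, 35, 0, 1, 0], [0, 0, 0, 42, 0, 1, 0], [0, 0, 0, 49, 0, 1, 0], [0, 0, 0, 56, 0, 1, 0], [0, 0, 0, 63, 0, 1, 0], [0, 0, 0, 70, 0, 1, 0]])

```text
t: 11.25
eef_pos: [0.578, -0.0393, 0.0444]
tool_rot: [0.0, 0.693, 0.721, -0.0]
contact_force: [0.6, -0.2, -0.2]
gripper_width: 0.003
grasp_force: 0.2
```

Request:
jog_arm(motion=[[0, 0, 0, 6, 0, 0, 0], [0, 0, 0, 12, 0, 0, 0], [0, 0, 0, 17, 0, 0, 0], [0, 0, 0, 20, 0, 0, 0], [0, 0, 0, 20, 0, 0, 0]])

```text
t: 11.88
eef_pos: [0.5772, -0.0195, 0.0444]
tool_rot: [-0.0, 0.693, 0.721, 0.0]
contact_force: [-0.7, -0.5, 0.0]
gripper_width: -0.002
grasp_force: 0.0
```

```bash
python3 -c "
from h import *
go(rd(-.121,0.001,.044),v[2]);o=bot.get_obs();print(o['eef_pos'],toreader(o['eef_pos']),o['contact_force'])
s=bot.read_camera('scene')
cv2.imwrite('pics/push.png',cv2.resize(s['pixels'][170:290,200:360],(800,600),interpolation=cv2.INTER_CUBIC)[:,:,::-1])"
```

```text
turn [ 0.0001 -0.0001  0.0005] shift mm [12.6 -0.5  0.4]
[ 0.5772 -0.0195  0.0444] [-0.1336  0.0005] [-0.7361 -0.542   0.0027]
```

View pics/push.png

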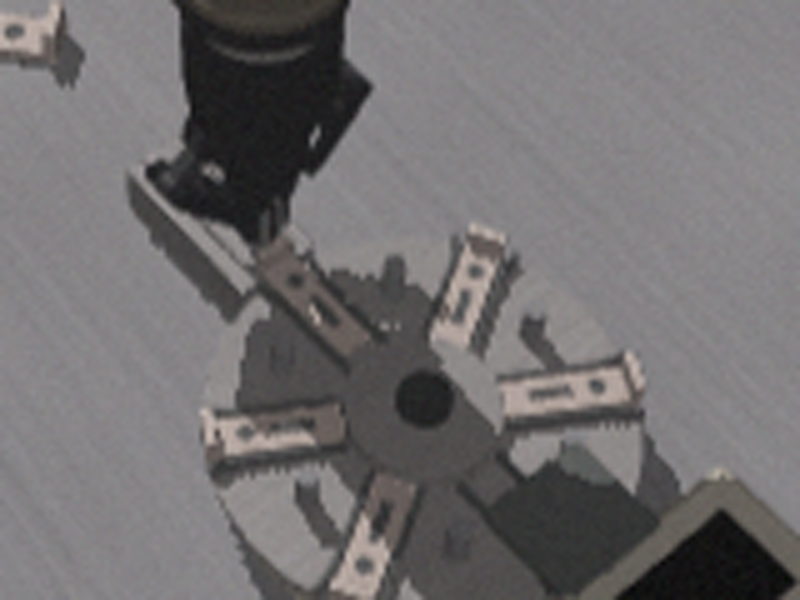

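The card lies inside the bay at about (315,295) and is nearly home, with its rib just outside the rim at (275,245). I'll ease in and watch the force.

Request:
jog_arm(motion=[[0, 0, 0, 2, 0, 0, 0], [0, 0, 0, 4, 0, 0, 0], [0, 0, 0, 6, 0, 0, 0], [0, 0, 0, 8, 0, 0, 0], [0, 0, 0, 8, 0, 0, 0]])

```text
t: 12.55
eef_pos: [0.5769, -0.0115, 0.0444]
tool_rot: [-0.0, 0.693, 0.721, 0.0]
contact_force: [0.2, -0.6, -0.3]
gripper_width: -0.0
grasp_force: 0.0
```

Request:
jog_arm(motion=[[0, 0, 0, 1.5, 0, 0, 0], [0, 0, 0, 3, 0, 0, 0], [0, 0, 0, 3, 0, 0, 0]])

```text
t: 12.92
eef_pos: [0.5768, -0.0094, 0.0444]
tool_rot: [0.0, 0.693, 0.721, -0.0]
contact_force: [0.0, -2.4, 0.2]
gripper_width: -0.001
grasp_force: 1.0
```

Request:
jog_arm(motion=[[0, 0, 0, 1, 0, 0, 0], [0, 0, 0, 2, 0, 0, 0], [0, 0, 0, 2, 0, 0, 0]])

```text
t: 13.3
eef_pos: [0.5768, -0.0092, 0.0443]
tool_rot: [0.001, 0.694, 0.72, -0.001]
contact_force: [-0.4, -7.4, 0.7]
gripper_width: -0.002
grasp_force: 3.3
```

Request:
jog_arm(motion=[[0, 0, 0, 2, 0, 0, 0], [0, 0, 0, 3, 0, 0, 0], [0, 0, 0, 3, 0, 0, 0]])

```text
t: 13.68
eef_pos: [0.5768, -0.009, 0.0444]
tool_rot: [0.002, 0.695, 0.719, -0.002]
contact_force: [1.0, -13.1, 2.1]
gripper_width: 0.004
grasp_force: 6.2
```

Request:
jog_arm(motion=[[0, 0, 0, -10, 0, 0, 0], [0, 0, 0, -30, 0, 0, 0], [0, 0, 0, -45, 0, -30, 0], [0, 0, 0, -80, 0, -80, 0], [0, 0, 0, -130, 0, -120, 0], [0, 0, 0, -180, 0, -160, 0], [0, 0, 0, -180, 0, -160, 0], [0, 0, 0, -180, 0, -160, 0]])

```text
t: 14.68
eef_pos: [0.5832, -0.1838, 0.2041]
tool_rot: [-0.0, 0.693, 0.72, 0.0]
contact_force: [-0.6, 1.0, -0.9]
gripper_width: 0.002
grasp_force: 0.0
```

```bash
python3 -c "
from h import *
p=bot.read_camera('top');s=bot.read_camera('scene')
a=cv2.resize(p['pixels'][140:230,155:255],(400,360),interpolation=cv2.INTER_CUBIC);b=cv2.resize(s['pixels'][200:290,230:330],(400,360),interpolation=cv2.INTER_CUBIC)
cv2.imwrite('pics/end.png',np.hstack([a,b])[:,:,::-1])
for q in(p,s):
  for r in bot.tip_of('card',q)[:8]: w=toreader(at(q,r['xy'],.034));print(round(r['score'],2),w,np.hypot(*w),np.degrees(np.arctan2(w[1],w[0])))
"
```

```text
0.88 [-0.3269  0.1048] 0.3433196640388916 162.2309958249106
0.5 [-0.0789 -0.0027] 0.07895537593791187 -178.07089350904852
0.79 [-0.3453 -0.0349] 0.34709898342230466 -174.23048668564883
0.6 [-0.3025  0.0887] 0.31523411023166525 163.65998970764508
0.56 [-0.0758 -0.0038] 0.07594305720417492 -177.14318948141647
```

View pics/end.png

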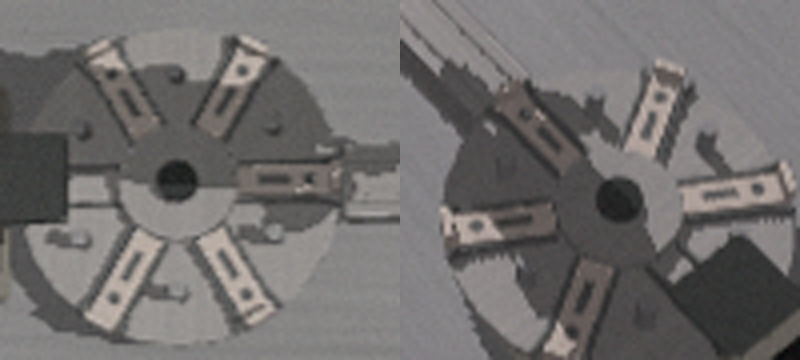

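The card is home at (290,180) in the top half: its rib is flush with the rim like the other cards, it sits at radius about 76 mm, and the bay is in line with the track. The arm is clear, so I'll hand it in.

```bash
python3 -c "
from station import bot
print(bot.hand_in())"
```

```text
the job is handed in; nothing more can be done
None
```

I turned the carousel one position clockwise to bring the empty bay_a to the track, slid the card fully home with its rib flush with the rim, and handed the job in after about 15 s of the 54 s; the judging result was not shown.

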